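# Swing the reading lamp over the open book and switch it on

### The job

Get the desk ready for reading: with a fingertip, push the arm of the reading lamp round until its shade stands still over the middle of the open book, then press the switch on top of the shade right down and let it go. Push and press gently, without gripping the lamp; its foot, the book and everything else on the desk stay where they are.

Things in the scene. Friction and masses are not known exactly. Their poses are not given: they have to be found in the camera images.
- lamp: the reading lamp, loose on the desk, 4 kg: round wooden foot 170 mm across and 25 mm high, steel post 16 mm thick. Origin at the centre of the foot's underside, z up along the post. Its -x axis faces roughly towards the robot. Pushing down on the shade with more than about 15 N tips it over
- lamp_axis (a point): point on the lamp post's axis at the height of the arm (300 mm above the desk): the arm swings about the vertical through this point. Above and below it is the steel swivel collar, 30 mm across; a thin finial ends 35 mm above this point
- lamp_arm (a joint): swing of the arm, rad, -1.7 to 1.7; at 0 it points along the lamp's -x axis, positive is counter-clockwise seen from above. Even friction of 0.15 N m (about 1 N at the middle of the arm): it stays where it is left. The arm is a level steel rod 12 mm thick, centre line 300 mm above the desk; past the post it ends 91 mm from the axis in a 26 mm wooden ball
- lamp_arm_mid (a point): point on the centre line of the arm, 140 mm from the swing axis; the rod is bare from 15 mm to 200 mm from the axis, and free above, below and on both sides
- lamp_head (a point): centre of the underside of the white shade at the end of the arm, 260 mm from the swing axis, 260 mm above the desk. The shade is a dome 124 mm across at the bottom, 54 mm high
- lamp_switch_top (a point): centre of the top face of the push switch, straight above lamp_head: a round cap 28 mm across that stands 13 mm proud of the shade's top, its top face 327 mm above the desk
- lamp_switch (a joint): how far the switch is pressed in, m: 0 free, 0.005 fully down. Springy: begins to move at 1.5 N, fully down at 4 N, comes up again when let go
- book: a pocket book lying open, loose, 152 mm (its x) by 214 mm (its y, across both pages), 14 mm high; origin at the centre of its underside. It lies to the left or to the right of the lamp's front, close under the circle that the shade travels (its middle within 20 mm of that circle)
- tray: white tea tray 150 by 210 mm, 18 mm high, fixed, on the other side of the lamp's front from the book; origin at the centre of its underside
- mug0: mug 74 mm across, 85 mm high, on the tray; origin at the centre of its underside
- mug1: the same mug, the other one on the tray
- bottle: round water bottle 62 mm across, 190 mm high, in front of the lamp between book and tray, lower than the shade; origin at the centre of its underside
- kettle: white kettle on its base, 160 mm across, 241 mm high, to the left; origin at the centre of its underside, handle on its -x side reaching 130 mm out
- tissue_box: tissue box with side pocket, 130 by 235 mm, 95 mm high, to the right; origin under it near its middle
- remote: remote control 45 by 150 mm, 18 mm high, at the front left; origin at the centre of its underside
- glass: drinking glass 66 mm across, 105 mm high, to the right; origin at the centre of its underside

How it is judged:
By the outcome, as a careful person would: the job done as asked, in the order asked, and still so for the second after the job is handed in, with the robot touching nothing.
It also fails if it takes over 48 s, if anything falls off the work surface, if the arm or the gripper's body presses on something with over 40 N, if the wrist force passes 120 N, or if a joint passes its speed limit or range.

### The arm

A 7-joint arm with a two-finger parallel gripper is mounted at the origin on the work surface. World frame = base frame: x ahead of the robot, y to its left, z up, the work surface at z = 0. Lengths are in mm, angles in rad, forces in N, time in s.
With the tool pointing down it reaches from about 425 to 925 mm from the base axis. Payload 6.8 kg.
Tool frame: the origin (TCP) lies on the centre line of the jaws, within the pads' length; the fingertips stand 11 mm ahead of it and the grasp point (between the pads) lies 8 mm behind it; z points along the fingers, y is the line along which they close (so a half turn about z gives the same grasp; the last joint's range is limited). The gripper opens to 85 mm and grips with 20 to 120 N. Pads are 22 mm wide; open, the fingers measure 114 mm over their backs; the gripper's body (76 mm by 85 mm) begins 54 mm behind the grasp point. The pads swing forward as they close: fully open they stand 13 mm farther back than shut.
Start: joints at [1.11, 0.477, 0.022, 1.555, -0.011, 1.109, -0.083], TCP at [233.24, -633.44, 242.308] pointing down, gripper open.
Joint ranges: [-2.96, 2.96], [-0.34, 2.1], [-1.41, 1.46], [0.24, 2.44], [-1.37, 4.51], [0.17, 1.92], [-2.96, 2.96]. Speed limits (rad/s): [2.39, 2.39, 3.14, 3.14, 3.14, 3.14, 3.14].

### API

Orientations are given as a rotation vector (axis times angle).
In Python, from rig import robot gives the robot as it stands. Calls block until the motion is done:
- robot.movep(position, orientation): joint-space move of the TCP to a pose.
- robot.line_to(position, frame=None, speed=150): straight line of the TCP; frame=None keeps the orientation; speed is the mean speed in mm/s.
- robot.goto_joints(angles): joint-space move.
- robot.ungrasp() and robot.close(squeeze=None): open the fingers fully, or close them until they stop; squeeze is the grip in N (None keeps the last).
- robot.wait(seconds).
- robot.solve_ik(position, orientation): joint angles nearest the present ones, or None.
- robot.state(): the state.
- robot.grab_frame(name): name is "scene" or "top" or "wrist"; returns the picture (480x640x3 uint8, red, green, blue); there is no depth.
- robot.camera_model(name): a dict with "K" (3x3 intrinsics, pixels), "origin" and "orientation" of the camera in the world. Camera axes: x right, y down, z forward; pixel columns grow to the right and rows downward; lengths in mm; the calibration is good to about 2 mm. A picture is of the moment at which its call begins: read the wrist's pose just before it. camera_model takes no time and is no camera call; for the wrist camera it gives the pose at the moment of the call.
A pose or a line that the arm cannot do raises robot.Unreachable and nothing moves.
- robot.hand_in(): hands the job in; it is judged then, once.
The state is a dict: "time": time; "joint_pos": joint angles; "joint_vel": joint speeds; "joint_torque": joint torques, N m; "position": TCP position; "tcp_rot": TCP orientation; "contact_force": force on the tool from outside, world axes, zero at the start; "wrist_torque": the same for the moment, N m; "opening": finger opening in mm; "grasp_force": force on a finger pad.
Only numpy, scipy, OpenCV 4.12 (cv2) and the standard library are available. Lean on these libraries where they do the work, as an engineer would, in place of code of your own. Each camera call takes 0.05 s, during which the arm holds its last target. There are 200 camera calls.

## Working session

There is one attempt and no reset: what is moved stays moved. The work goes in short steps, each a Python script; the robot and the scene stay as the last script left them, time stands still between calls to the robot, and variables do not carry over. Pictures are saved under pics/ and viewed, at most 10 in all, crops included, and the job is handed in when it is done.

```bash
mkdir -p pics; ls; python3 - <<'E'
from rig import robot
import cv2
for n in("scene","top"):
    cv2.imwrite(f"pics/{n}0.png",robot.grab_frame(n)[:,:,::-1]); print(n,robot.camera_model(n))
s=robot.state();print(s['time'],s['tcp_rot'],s['contact_force'])
E
```

```text
pics
scene {'K': array([[587.61449233,   0.        , 307.6462217 ],
       [  0.        , 587.61449233, 237.23263039],
       [  0.        ,   0.        ,   1.        ]]), 'origin': array([ 952.6619337 , -851.3825657 , 1757.09202493]), 'orientation': array([-2.54453902, -0.56185165,  0.17617854])}
top {'K': array([[456.67153427,   0.        , 315.80363444],
       [  0.        , 456.67153427, 243.15122722],
       [  0.        ,   0.        ,   1.        ]]), 'origin': array([ 178.20055186,  -16.2238016 , 1771.34595235]), 'orientation': array([-2.16546781,  2.04066177, -0.22017019])}
0.1 [-3.09121825e+00 -5.51071188e-01  6.49964557e-04] [ 0.01348044 -0.21372467 -0.22156853]
```

View pics/top0.png

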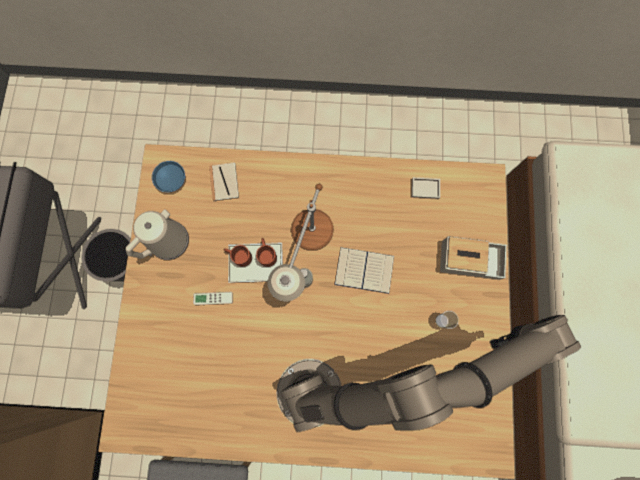

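View pics/scene0.png

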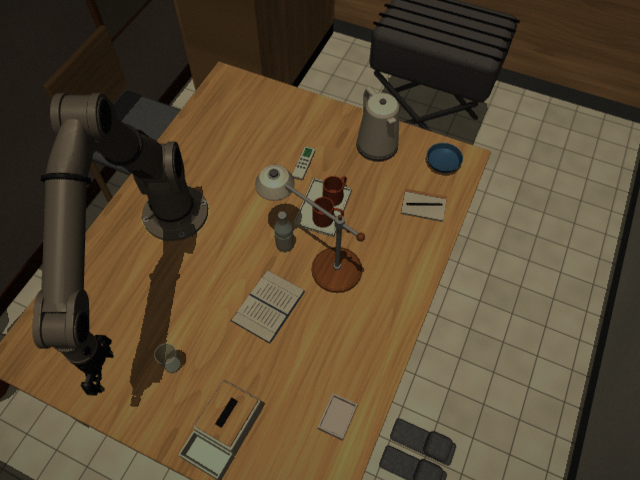

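The book lies to the right (top view about (364,270)). The shade is at the front-left at about (285,283), over the bottle, with the foot at about (312,229). I'll enlarge both views.

```bash
python3 - <<'E'
import cv2
a=cv2.imread("pics/top0.png")[175:325,215:415];cv2.imwrite("pics/topc.png",cv2.resize(a,None,fx=4,fy=4,interpolation=cv2.INTER_CUBIC))
a=cv2.imread("pics/scene0.png")[155:350,225:385];cv2.imwrite("pics/scenec.png",cv2.resize(a,None,fx=3,fy=3,interpolation=cv2.INTER_CUBIC))
E
```

```text
(no output)
```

View pics/topc.png

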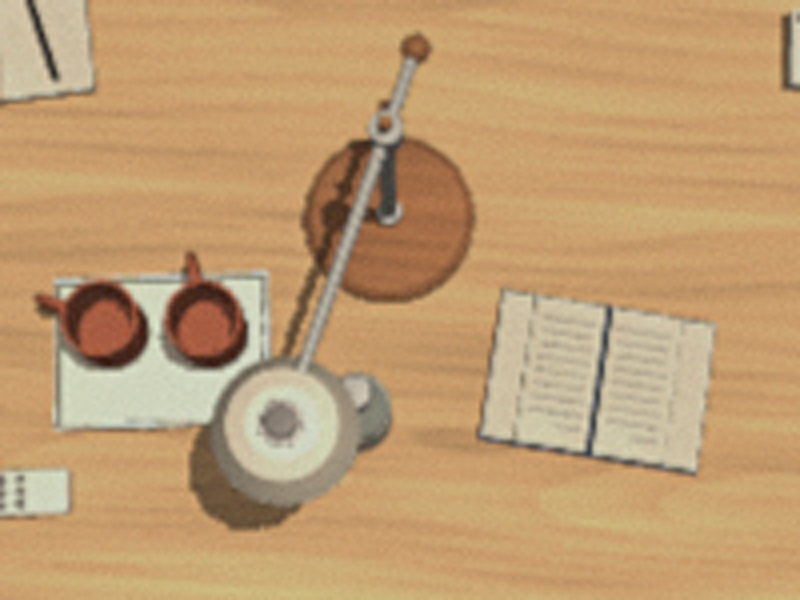

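View pics/scenec.png

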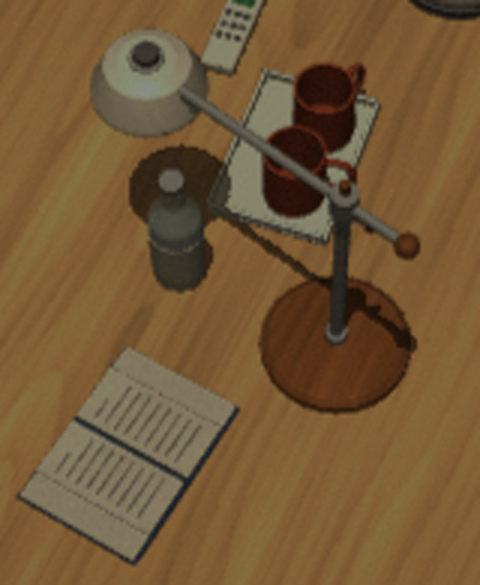

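Top crop: switch (281,421), ball (415,48), foot disc centre (388,219), and book corners (505,290), (714,323), (696,473), (480,438). Scene crop: switch (147,52), ball (406,245), foot (336,343), and book corners (127,348), (238,408), (133,563), (20,496).

```bash
cat >h.py <<'E'
import numpy as np, cv2
from rig import robot
from scipy.spatial.transform import Rotation as R
def ray(n,uv,m=None):
    m=m or robot.camera_model(n)
    d=R.from_rotvec(m["orientation"]).as_matrix()@np.linalg.inv(m["K"])@[*uv,1]
    return np.array(m["origin"]),d
def atz(n,uv,z,m=None):
    o,d=ray(n,uv,m); return o+d*(z-o[2])/d[2]
E
python3 - <<'E'
from h import *
np.set_printoptions(precision=1,suppress=True)
t=lambda x,y:(215+x/4-.4,175+y/4-.4)
s=lambda x,y:(225+x/3-.3,155+y/3-.3)
T=dict(foot=(388,219,25),ball=(415,48,300),sw=(281,421,327),c1=(505,290,14),c2=(714,323,14),c3=(696,473,14),c4=(480,438,14),botcap=(357,390,190))
S=dict(foot=(336,343,25),ball=(406,245,300),sw=(147,52,327),c4=(127,348,14),c1=(238,408,14),c2=(133,563,14),c3=(20,496,14),botcap=(171,179,190))
for k in T:
    a=atz("top",t(*T[k][:2]),T[k][2]); b=atz("scene",s(*S[k][:2]),S[k][2]); print(k,a,b,(a+b)/2)
E
```

```text
foot [615.5  28.4  25. ] [625.   19.9  25. ] [620.2  24.2  25. ]
ball [697.1   7.7 300. ] [695.4   8.2 300. ] [696.2   7.9 300. ]
sw [369.5  95.5 327. ] [372.4  95.4 327. ] [371.   95.4 327. ]
c1 [553.3 -90.5  14. ] [557.7 -93.4  14. ] [555.5 -92.   14. ]
c2 [ 532.4 -296.4   14. ] [ 534.8 -301.7   14. ] [ 533.6 -299.    14. ]
c3 [ 384.5 -282.5   14. ] [ 390.8 -285.1   14. ] [ 387.6 -283.8   14. ]
c4 [405.9 -73.4  14. ] [413.  -78.1  14. ] [409.4 -75.8  14. ]
botcap [418.8  41.8 190. ] [416.9  45.  190. ] [417.9  43.4 190. ]
```

```bash
cat >>h.py <<'E'
A=np.array([621.5,27.]); RAD=140
def pose(a,off,z,h0=0.,r=RAD):
    """TCP pose beside the arm at swing a, off mm behind its centre line (CW side)"""
    u=np.array([-np.cos(a),-np.sin(a)]); t=np.array([np.sin(a),-np.cos(a)])
    p=A+r*u-off*t; th=a+h0
    return [p[0],p[1],z],down(th)
def down(th): return np.pi*np.array([np.cos(th/2),np.sin(th/2),0])
E
python3 - <<'E'
from h import *
np.set_printoptions(precision=2,suppress=True)
for h0 in(0,np.pi,-np.pi/2,np.pi/2):
    print(h0)
    for a,o,z in((-.265,50,430),(-.265,50,292),(.35,17,292),(.96,17,292)): print(robot.solve_ik(*pose(a,o,z,h0)))
print(robot.solve_ik([472,-186,335],down(.35)))
E
```

```text
0
[ 0.38  0.15 -0.81  1.62  0.11  1.41 -2.28]
[ 0.28  0.23 -0.72  1.84  0.17  1.13 -2.33]
[ 0.37  0.15 -0.53  1.91  0.09  1.1  -1.42]
[ 0.43  0.23 -0.47  1.81  0.12  1.13 -0.69]
3.141592653589793
[ 0.5   0.18 -0.96  1.62  0.15  1.42  0.83]
[ 0.49  0.3  -0.99  1.83  0.27  1.16  0.72]
[ 0.64  0.2  -0.84  1.89  0.16  1.12  1.65]
[ 0.95  0.42 -1.18  1.78  0.41  1.22  2.19]
-1.5707963267948966
[ 0.67  0.24 -1.19  1.61  0.23  1.44  2.33]
[ 0.61  0.37 -1.17  1.83  0.36  1.19  2.2 ]
[ 0.19  0.13 -0.34  1.92  0.05  1.1  -2.96]
[ 0.24  0.21 -0.25  1.82  0.06  1.12 -2.21]
1.5707963267948966
[ 0.4   0.15 -0.83  1.62  0.12  1.42 -0.71]
[ 0.37  0.25 -0.83  1.84  0.21  1.14 -0.8 ]
[ 0.5   0.17 -0.68  1.9   0.12  1.11  0.12]
[ 0.58  0.26 -0.65  1.8   0.17  1.14  0.83]
[ 0.47  0.13 -0.24  1.82  0.03  1.2  -1.  ]
```

```bash
python3 - <<'E'
from h import *
np.set_printoptions(precision=2,suppress=True)
robot.close()
robot.line_to([233,-633,460],speed=250)
a=-.265;h=np.pi/2
robot.movep(*pose(a,45,460,h)); print(robot.state()['time'])
robot.line_to(pose(a,45,292,h)[0],speed=150)
f0=np.array(robot.state()['contact_force']); print(robot.state()['time'],f0)
for o in np.arange(26,8,-1.5):
    robot.line_to(pose(a,o,292,h)[0],speed=40)
    s=robot.state(); f=np.array(s['contact_force'])-f0; print(o,f)
    if np.linalg.norm(f)>.6: break
print(s['time'],s['position'])
cv2.imwrite("pics/top1.png",cv2.resize(robot.grab_frame("top")[160:340,200:440,::-1],None,fx=3,fy=3,interpolation=cv2.INTER_CUBIC))
E
```

```text
4.65
5.9167 [ 0.08 -0.62  0.42]
26.0 [-0.54  0.01 -0.35]
6.5417 [493.19  88.62 292.06]
```

View pics/top1.png

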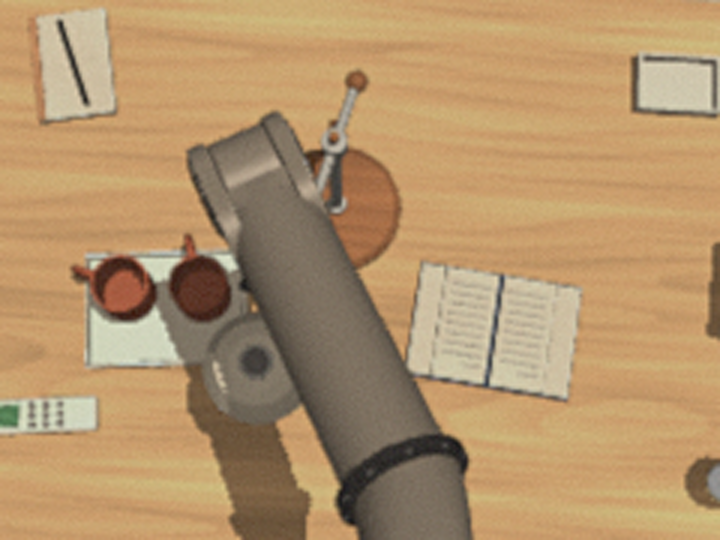

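The shade and ball haven't moved and nothing is being touched, so I'll push along the arc to just short of the target and look.

```bash
python3 - <<'E'
from h import *
np.set_printoptions(precision=2,suppress=True)
h=np.pi/2
robot.line_to(pose(-.265,17,292,h)[0],speed=40)
for a in np.linspace(-.265,.88,11)[1:]:
    robot.line_to(*pose(a,17,292,h),speed=60)
    s=robot.state(); print(round(a,2),s['contact_force'],s['time'])
    if np.linalg.norm(s['contact_force'])>6: break
robot.wait(.3)
for n in("top","scene"):
    f=robot.grab_frame(n)[:,:,::-1]; cv2.imwrite(f"pics/{n}2f.png",f)
    c=f[160:340,200:440] if n=="top" else f[150:350,200:440]
    cv2.imwrite(f"pics/{n}2.png",cv2.resize(c,None,fx=3,fy=3,interpolation=cv2.INTER_CUBIC))
E
```

```text
-0.15 [ 0.4   0.08 -0.59] 7.3833
-0.04 [-0.45 -0.12  0.59] 7.8
0.08 [ 0.99  0.71 -0.46] 8.2167
0.19 [ 0.26 -0.3   0.44] 8.6333
0.31 [ 0.23 -0.12 -0.53] 9.05
0.42 [-0.04  0.73 -1.03] 9.4667
0.54 [ 0.45  0.24 -0.71] 9.8833
0.65 [ 0.46  0.12 -0.16] 10.3
0.77 [-0.91 -0.31  1.08] 10.7167
0.88 [-0.57  0.82  0.24] 11.1333
```

View pics/scene2.png

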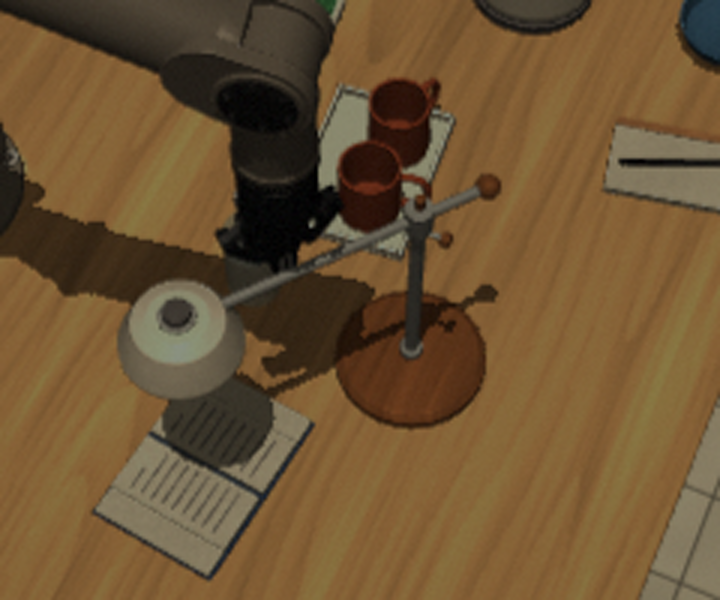

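View pics/top2.png

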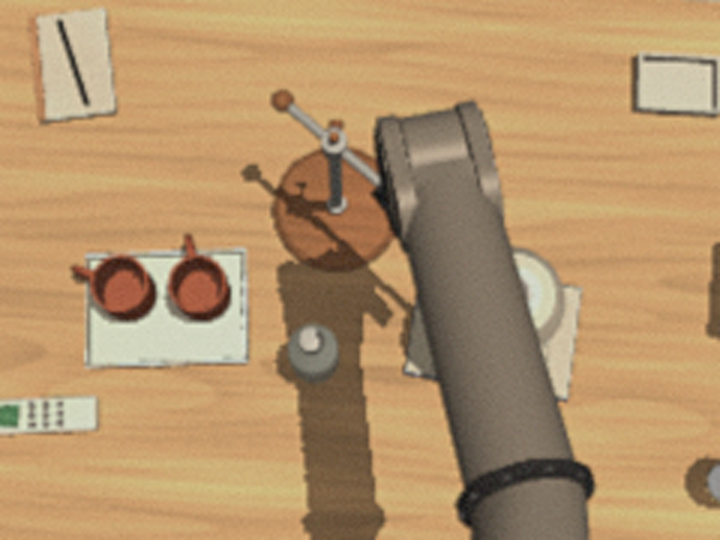

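The push worked: the switch is at scene crop (177,310), with the ball at (488,186) there and at (283,100) in the top crop.

```bash
python3 - <<'E'
from h import *
s=lambda x,y:(200+x/3-.3,150+y/3-.3)
sw=atz("scene",s(177,310),327); b=atz("scene",s(488,186),300); bt=atz("top",(200+283/3-.3,160+100/3-.3),300)
print(sw,b,bt)
for p,q in((sw,A),(A,b),(A,bt),(sw,b),(sw,bt)):
    d=(p[:2]-q[:2]); print(np.arctan2(-d[1],-d[0]),np.hypot(*d))
E
```

```text
[ 462.95661229 -176.80797853  327.        ] [668.77179436  90.60683638 300.        ] [669.42417642  88.42230283 300.        ]
0.9096734590040103 258.2125053145758
0.9316696090474749 79.24930394716293
0.9082204404949745 77.90652072234366
0.9148388510320585 337.4471401648386
0.9093366747359372 336.1189628582834
```

```bash
python3 - <<'E'
from h import *
h=np.pi/2
robot.line_to(*pose(.931,17,292,h),speed=15)
robot.wait(.3)
robot.line_to(pose(.931,32,292,h)[0],speed=60)
s=robot.state();print(s['time'],s['contact_force'])
f=robot.grab_frame("scene")[:,:,::-1]
cv2.imwrite("pics/scene3.png",cv2.resize(f[210:350,220:400],None,fx=4,fy=4,interpolation=cv2.INTER_CUBIC))
E
```

```text
12.8667 [-0.68733095  0.19886853  0.48544352]
```

View pics/scene3.png

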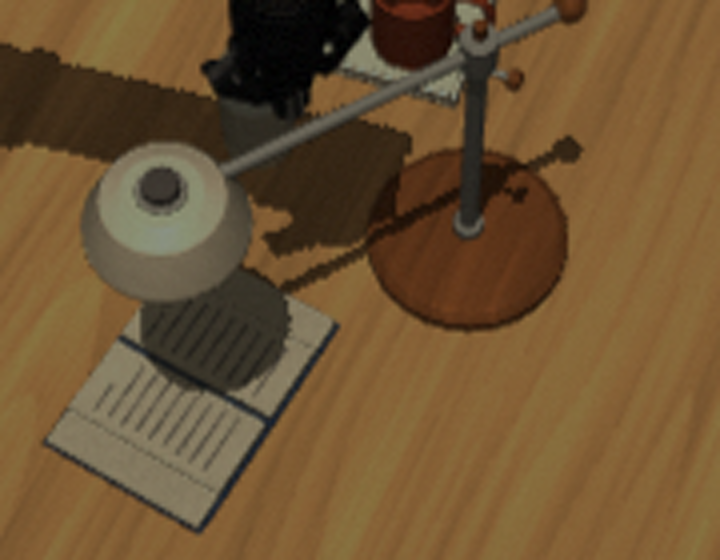

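Switch cap top is at about (161,183) and the ball at (570,8) in this crop.

```bash
python3 - <<'E'
from h import *
s=lambda x,y:(220+x/4-.4,210+y/4-.4)
sw=atz("scene",s(161,183),327); b=atz("scene",s(570,8),300)
print(sw,b)
for p,q in((sw,A),(A,b),(sw,b)):
    d=(p[:2]-q[:2]); print(np.arctan2(-d[1],-d[0]),np.hypot(*d))
print(robot.solve_ik([472,-184,400],down(1.2)))
E
```

```text
[ 469.35100755 -182.08836552  327.        ] [667.91486462  90.60804045 300.        ]
0.9417350562041207 258.5870462761311
0.9404135099403483 78.74212638269982
0.9414265701347929 337.3291199486241
[ 0.9395878   0.14664827 -0.76736813  1.68765991  0.10417642  1.34918722
 -0.21616261]
```

```bash
python3 - <<'E'
from h import *
h=np.pi/2
robot.line_to(*pose(.935,18,292,h),speed=40)
robot.line_to(*pose(.952,17,292,h),speed=12)
robot.wait(.3)
robot.line_to(pose(.952,40,292,h)[0],speed=60)
robot.line_to(pose(.952,40,400,h)[0],speed=150)
robot.line_to([473,-186,400],speed=120)
robot.line_to([473,-186,345],speed=80)
def fz():
    v=[]
    for _ in range(4): robot.wait(.02); v.append(robot.state()['contact_force'][2])
    return np.mean(v)
f0=fz(); print(robot.state()['time'],f0)
z=341
while z>329:
    robot.line_to([473,-186,z],speed=20); f=fz()-f0; print(z,round(robot.state()['position'][2],2),round(f,2))
    if f>6: break
    z-=.5 if z<=339 else 1
robot.wait(.2)
robot.line_to([473,-186,345],speed=30)
print(robot.state()['time'],fz()-f0)
E
```

```text
17.675 -0.5543262550816741
341 341.04 1.09
340 340.01 0.55
339 338.98 0.82
338.5 338.49 0.35
338.0 338.17 1.75
337.5 337.59 2.42
337.0 337.06 2.54
336.5 336.56 2.67
336.0 336.04 3.43
335.5 335.54 3.38
335.0 335.03 3.42
334.5 334.54 4.23
334.0 334.02 4.05
333.5 333.53 4.09
333.0 333.08 5.52
332.5 333.0 8.14
23.6083 0.2428511857725712
```

The force stepped up hard after about 5 mm of travel, so the switch went fully down and has been released. Next I'll retreat and check.

```bash
python3 - <<'E'
from h import *
robot.line_to([473,-186,450],speed=150)
robot.movep([300,-560,450],down(1.2))
print(robot.state()['time'])
a=cv2.resize(robot.grab_frame("top")[175:325,215:415,::-1],None,fx=3,fy=3,interpolation=cv2.INTER_CUBIC)
b=cv2.resize(robot.grab_frame("scene")[210:360,220:320,::-1],None,fx=2,fy=3)
b=cv2.resize(robot.grab_frame("scene")[230:340,230:312,::-1],(0,0),fx=2.4,fy=2.4,interpolation=cv2.INTER_CUBIC)
c=np.zeros((450,800,3),np.uint8);c[:,:600]=a;c[:b.shape[0],600:600+b.shape[1]]=b[:,:200]
cv2.imwrite("pics/fin.png",c)
E
```

```text
26.05
```

View pics/fin.png

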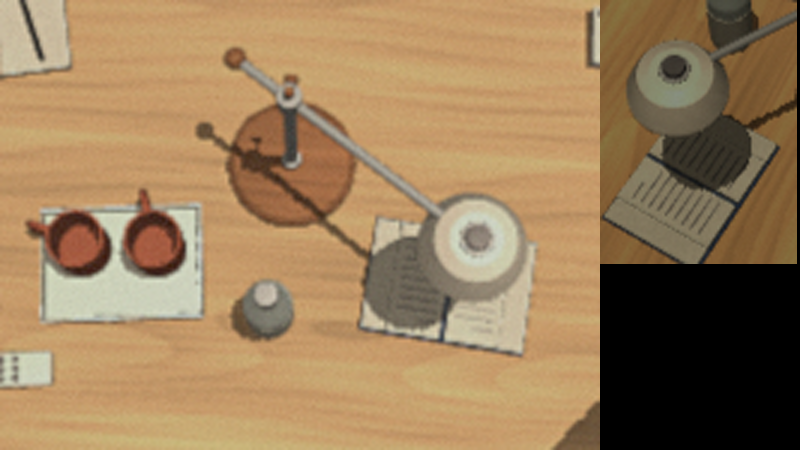

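```bash
python3 - <<'E'
from h import *
sw=atz("top",(215+479/3-.3,175+237/3-.3),327); s2=atz("scene",(230+74/2.4-.3,230+66/2.4-.3),327)
print(sw,s2)
for d in(sw[:2]-A,s2[:2]-A): print(np.arctan2(-d[1],-d[0]),np.hypot(*d))
E
```

```text
[ 471.14924219 -186.11464117  327.        ] [ 473.83793383 -186.5616038   327.        ]
0.9563936973553397 260.8125776348913
0.9658478676040458 259.63945078513075
```

```bash
python3 -c "
from rig import robot
print(robot.hand_in())"
```

```text
the job is handed in; nothing more can be done
None
```

The job is handed in: the shade stands within about 3 mm of the middle of the book by the cameras, the switch was pressed fully down (about 8 N at most) and let go, the lamp's foot and the book show no movement in the pictures, and the robot had used about 26 s.

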